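Set and lock the gas pressure regulator of a microscope incubator

ROBOT

A 6-joint arm with a two-finger parallel gripper is mounted at the origin on the work surface. World frame = base frame: x ahead of the robot, y to its left, z up, the work surface at z = 0. Lengths are in mm, angles in rad, forces in N, time in s.
With the tool pointing down it reaches from about 275 to 750 mm from the base axis. Payload 10.2 kg.
Tool frame: the origin (TCP) lies midway between the tips of the shut fingers; the grasp point (between the pads) lies 19 mm behind it; y points along the fingers, x is the direction in which the jaws open and shut, and the axes are right-handed (so a half turn about y gives the same grasp; the last joint's range is limited). The gripper opens to 88 mm and grips with 3 to 60 N. Pads are 18 mm wide; open, the fingers measure 123 mm over their backs; the gripper's body (75 mm by 187 mm) begins 45 mm behind the grasp point.
Start: joints at [-1.325, 0.313, 1.498, -0, 1.331, -0.223], TCP at [237.192, -468.371, 238.72] pointing down, gripper open.
Joint ranges: [-2.94, 2.94], [-0.97, 2.17], [0.19, 2.56], [-1.23, 4.37], [0.02, 3.11], [-2.88, 2.88]. Speed limits (rad/s): [2.39, 2.39, 3.01, 3.14, 3.14, 3.14].

INTERFACE

Orientations are given as a unit quaternion [w, x, y, z].
In Python, from workcell import get_obs, eyes, r gives the robot as it stands. The module is installed in compiled form; this text tells all that it offers.
- The arm moves only by the tool step_arm, never from a script. Its argument "series" is a list of rows, each a list of 2 entries, a list of its own where there are three numbers: the shift along the world's x, y, z normalised to -1 to 1, where 1 is 4 cm, then the turn, a rotation vector about the world's x, y, z normalised to -1 to 1, where 1 is 5 degrees. In form: [[[x, y, z], [wx, wy, wz]], ...]. A call has 1 to 12 rows; each row shifts and turns the commanded pose from where the row before left it; what a row does not reach is not made up. A row lasts 1/12 s, in which the tool goes at most 41.7 mm and 7.16 degrees, less where a joint would pass 70% of its speed; a pose out of reach is approached as far as the arm can. A call with a number of a shift or a turn outside -1 to 1 is refused whole. A call with a gripper value outside its range is refused whole. "claw" is the gripper command: -1 is shut, 1 is fully open, values between are in proportion, set as the call begins (left out, the last holds). The fingers move at their own pace and stop on an object; "newtons" is the grip in N (left out, the last holds). Time passes only in rows, so rows that do not move let the fingers close. It gives the time, the measured TCP pose, the force and the opening at its end, in the units of the state.
- get_obs(): the state, without advancing time (a new reading comes with each control period).
- eyes.read_camera(name): name is "scene" or "top"; returns a dict with "img" (400x640x3 uint8, red, green, blue), "z_map" (400x640 float32, mm along the optical axis (not along the pixel's ray), 0 where there is no reading), "intrinsics" (3x3 intrinsics, pixels), "k1" (the pictures are not rectified: a ray, as slopes to the right and down, at radius r is drawn at 1 + k1 r^2 times it, then the intrinsics apply), "rvec" (rotation vector, rad) and "tvec" (3), from world to camera coordinates, as OpenCV has them. Camera axes: x right, y down, z forward; pixel columns grow to the right and rows downward; lengths in mm; the calibration is good to about 2 mm. A picture is of the moment at which its call begins.
- r.finish_job(): hands the job in, once; it reports no verdict.
The state is a dict: "time": time; "joints": joint angles; "qd": joint speeds; "tau": joint torques, N m; "position": TCP position; "ee_rot": TCP orientation; "contact_force": force on the tool from outside, world axes, zero at the start; "torque": the same for the moment, N m; "finger_gap": finger opening in mm.
Only numpy, scipy, OpenCV 4.12 (cv2) and the standard library are available. Lean on these libraries where they do the work, as an engineer would, in place of code of your own. Each camera call takes 0.05 s, during which the arm holds its last target.

TASK

Set the incubator's gas pressure on the locking regulator, the unit whose bar-shaped knob stands in a round metal collar: with the knob down, turn it until its pointer line faces the single raised mark on the collar. Then pull the knob straight up until it stops, so that it is locked at that setting, and let go.

Things in the scene. Friction and masses are not known exactly. Their poses are not given: they have to be found in the camera images.
- regulator: The regulator: white case 190 x 120 mm, 50 mm high, fixed. Origin at table level under the knob's axis, x level towards its rear, z up. A round gauge stands 70 to 130 mm behind the axis, up to 90 mm above the table. Two like cases, one with a smaller bar knob, one with a round knob, neither with a collar, stand near it in changing places.
- knob_grip (a point): Grip point on the knob's upright axis, 90 mm above the table when down. Black bar 50 long, 14 thick, 42 mm high on a 54 mm round foot; point 14 mm below the bar's top, 26 mm above the foot. x: level, along the bar to its pointer end (white line, small nose); y: across its thickness. Turns about z, friction 0.08 N m, stays where left. Starts 0.5 to 1.45 rad anticlockwise (from above) of the mark.
- index_mark (a point): Top centre of the single raised black mark (14 mm long radially, 5 wide, 4 high) on the fixed bright metal collar (100 mm diameter, 4 mm thick) round the knob's foot, 42 mm from the knob's axis. Its x axis points level outward from the axis through the mark: the knob's pointer must point the same way.
- reg_lift (a joint): How far the knob is pulled up, in m: 0 = down (adjusting), 0.018 = pulled to its upper stop (locked). It slides straight up with the grip against about 7 N of friction and weight, and stays where it is left.
There are look-alikes about, which are no part of the job. What is shaped like the regulator but orange is not meant.

How it is judged:
By the outcome, as a careful person would: the job done as asked, in the order asked, and still so for the second after the job is handed in, with the robot touching nothing.
It also fails if it takes over 35 s, if anything falls off the work surface, if the arm or the gripper's body presses on something with over 40 N, if the wrist force passes 120 N, or if a joint passes its speed limit or range.

## Working session

There is one attempt and no reset: what is moved stays moved. The work goes in short steps, Python scripts to look and compute and a tool call to move; the robot and the scene stay as the last step left them, time stands still between calls to the robot, and variables do not carry over. Pictures are saved under pics/ and viewed, and the job is handed in when it is done.

Besides the shell and the picture viewer there is one more tool, called as name(argument=value, ...) on one line, values as JSON. step_arm: Moves the arm, as the interface text tells. Scaled input: -1 to 1 covers 4 cm each way for a shift and 5 degrees each way for a turn. Its arguments: {"type":"object","properties":{"series":{"type":"array","items":{"type":"array"}},"claw":{"type":"number"},"newtons":{"type":"number"}},"required":["series"]}

```bash
mkdir -p pics; cat > h.py <<'E'
import numpy as np, cv2
from workcell import get_obs, eyes, r
def cam(n):
    c=eyes.read_camera(n); np.savez(f'{n}.npz',**c); return c
def ray(c,uv):
    K=np.array(c['intrinsics']);k=float(c['k1'])
    d=np.array([k,0,0,0,0.])
    p=cv2.undistortPoints(np.array(uv,float).reshape(-1,1,2),K,d).reshape(-1,2)
    R=cv2.Rodrigues(np.array(c['rvec'],float))[0];t=np.array(c['tvec'],float).reshape(3)
    return -R.T@t, np.c_[p,np.ones(len(p))]@R
def onplane(c,uv,z):
    o,D=ray(c,uv); return o+D*((z-o[2])/D[:,2])[:,None]
def atdepth(c,uv):
    o,D=ray(c,uv); z=np.array([c['z_map'][int(v),int(u)] for u,v in uv]); return o+D*z[:,None]
def proj(c,P):
    return cv2.projectPoints(np.array(P,float).reshape(-1,1,3),np.array(c['rvec'],float),np.array(c['tvec'],float),np.array(c['intrinsics'],float),np.array([float(c['k1']),0,0,0,0]))[0].reshape(-1,2)
E
python3 - <<'E'
from h import *
for n in('scene','top'):
    c=cam(n); cv2.imwrite(f'pics/{n}0.png',c['img'][:,:,::-1]); print(n,-cv2.Rodrigues(c['rvec'])[0].T@np.array(c['tvec']).ravel())
print(get_obs())
E
```

```text
scene [ 876.33498811  413.05692792 1050.69899106]
top [ 187.03369894  -66.18746654 1356.74434782]
{'time': 0.1, 'joints': array([-1.32537660e+00,  3.13373170e-01,  1.49834600e+00,  5.14670456e-06,
        1.33101207e+00, -2.23382967e-01]), 'qd': array([ 0.00056764, -0.00109313, -0.00156321, -0.00133713, -0.00167044,
        0.00048289]), 'tau': array([ 2.04878554e-03, -4.02817905e+01, -2.52641112e+01,  6.95211743e-02,
        3.42990656e-02, -5.77491710e-05]), 'position': array([ 237.14834455, -468.14052522,  238.23467438]), 'ee_rot': array([ 0.60273958, -0.60217407,  0.37048325, -0.36991019]), 'contact_force': array([-0.45573867, -0.08066272,  0.67930555]), 'torque': array([ 0.01085831, -0.04793993, -0.00266629]), 'finger_gap': 88.07706181044553}
```

View pics/scene0.png

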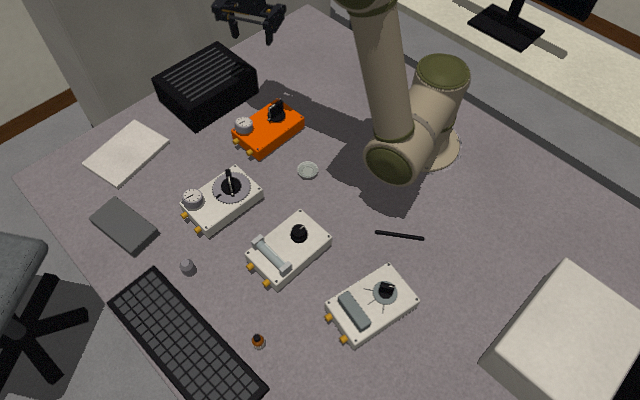

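View pics/top0.png

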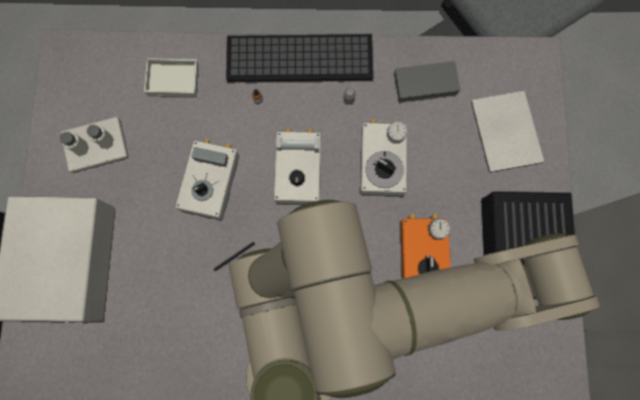

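Candidates are:
- The white unit with a collar and gauge, at top (385,168) / scene (232,186).
- The white unit with a round knob, at top (297,177).
- The white unit with a small bar and printed ticks, at top (202,187).
- The orange unit, at top (428,265).

Only the first is white with a bar knob in a metal collar. I'll confirm it in an enlarged crop.

```bash
python3 - <<'E'
from h import *
a=np.load('scene.npz')['img'][150:250,165:285,::-1]; b=np.load('top.npz')['img'][110:210,340:430,::-1]
A=cv2.resize(a,None,fx=4,fy=4,interpolation=2);B=cv2.resize(b,None,fx=4,fy=4,interpolation=2)
cv2.imwrite('pics/crop.png',np.hstack([A,B])[:, :])
c=np.load('top.npz'); print(A.shape,B.shape)
# collar ring centre: project guess
for n,uv in(('scene',(232,186)),('top',(385,168))):
    print(onplane(np.load(n+'.npz'),[uv],54))
E
```

```text
(400, 480, 3) (400, 360, 3)
[[ 530.16296782 -237.12781512   54.        ]]
[[ 535.59427318 -238.53433976   54.        ]]
```

View pics/crop.png

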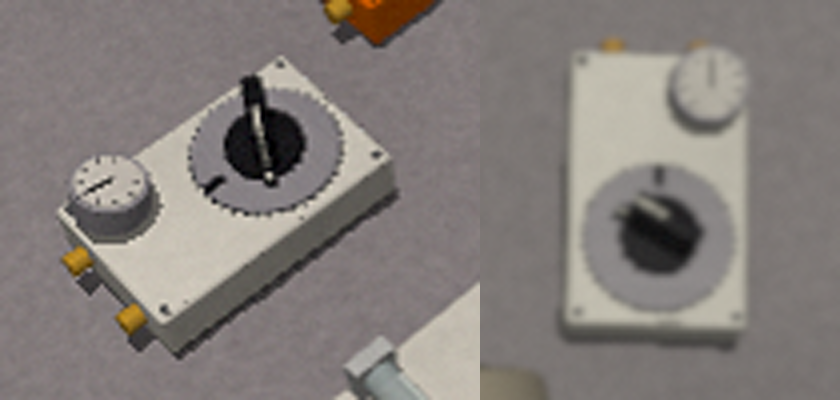

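The crop confirms it. The white unit has a single raised mark on a metal collar, and the pointer is about 60° anticlockwise of the mark. Next I'll measure it.

```bash
cat > meas.py <<'E'
from h import *
import sys
# rectify each view onto world planes at 0.5 mm/px around approximate centre; image up=+x, left=+y
def rect(c,z,cx,cy,h=75,s=0.25):
    n=int(2*h/s); I,J=np.mgrid[0:n,0:n]
    X=cx+h-I*s; Y=cy+h-J*s
    p=proj(c,np.stack([X,Y,np.full_like(X,z)],-1)).astype(np.float32).reshape(n,n,2)
    return cv2.remap(c['img'][:,:,::-1].copy(),p,None,cv2.INTER_CUBIC)
if __name__=='__main__':
    tag=sys.argv[1]; cx,cy=float(sys.argv[2]),float(sys.argv[3]); dz=float(sys.argv[4])
    for n in('scene','top'):
        c=cam(n)
        cv2.imwrite(f'pics/{tag}_{n}.png',np.hstack([cv2.resize(rect(c,z,cx,cy),(400,400)) for z in(54,104+dz)]))
E
python3 meas.py m1 534 -238 0
```

```text
(no output)
```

View pics/m1_scene.png

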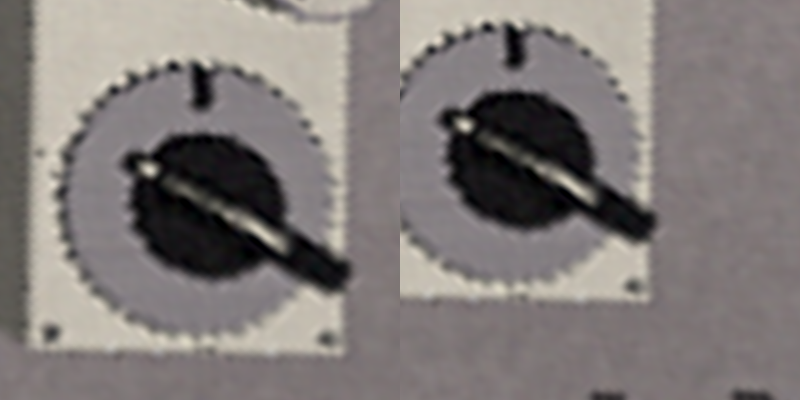

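View pics/m1_top.png

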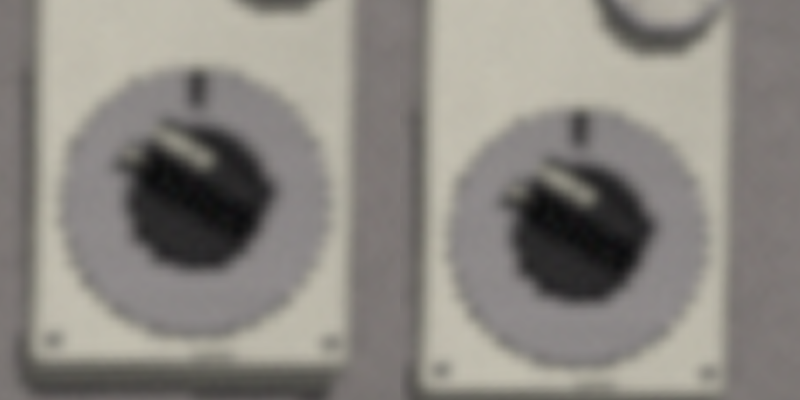

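```bash
cat > fit.py <<'E'
from meas import *
def run(cx,cy,dz=0,grab=True):
    for n in('scene','top'):
        c=cam(n) if grab else dict(np.load(n+'.npz'))
        s=.25;h=75
        def w(px): return np.c_[cx+h-px[:,1]*s, cy+h-px[:,0]*s]
        im=rect(c,54,cx,cy).astype(int)
        # collar: bluish-grey (r-b small, value mid)
        d=im[:,:,2]-im[:,:,0]; v=im.max(2)
        m=((d<8)&(v>100)&(v<180)).astype(np.uint8)
        m=cv2.morphologyEx(m,cv2.MORPH_OPEN,np.ones((9,9)))
        k,l,st,ce=cv2.connectedComponentsWithStats(m); i=1+np.argmax([st[j,4] if np.hypot(*(ce[j]-300))<60 else 0 for j in range(1,k)])
        cn=max(cv2.findContours((l==i).astype(np.uint8),0,1)[0],key=cv2.contourArea)
        e=cv2.fitEllipse(cv2.convexHull(cn)); C=w(np.array([e[0]]))[0]; print(n,'collar',C,np.array(e[1])*s)
        im=rect(c,58,cx,cy).astype(int); v=im.max(2); I,J=np.mgrid[0:600,0:600]; X=cx+h-I*s-C[0];Y=cy+h-J*s-C[1]; R=np.hypot(X,Y)
        m=(v<80)&(R>36)&(R<47)&(abs(np.degrees(np.arctan2(Y,X)))<25)
        print(' mark',X[m].mean(),Y[m].mean(),np.degrees(np.arctan2(Y[m].mean(),X[m].mean())),m.sum()*s*s)
        im=rect(c,104+dz,cx,cy).astype(int); v=im.min(2); 
        m=(v>100)&(R<21)&(R>2)
        k,l,st,ce=cv2.connectedComponentsWithStats(m.astype(np.uint8))
        i=1+np.argmax(st[1:,4]); q=l==i
        P=np.c_[X[q],Y[q]]; u,ss,vt=np.linalg.svd(P-P.mean(0)); a=np.degrees(np.arctan2(vt[0,1],vt[0,0]))
        print(' line cent',P.mean(0),'angle cent',np.degrees(np.arctan2(P[:,1].mean(),P[:,0].mean())),'pca',a,'sv',ss,len(P)*s*s)
if __name__=='__main__': run(534,-236.5,0,False)
E
python3 fit.py
```

```text
scene collar [ 533.97408295 -237.10767365] [100.49081421 101.43242645]
 mark 41.42830749146967 0.91544256932232 1.2658605765519053 78.4375
 line cent [ 9.67788666 -9.97655951] angle cent -45.87061098012276 pca -134.1072856502636 sv [530.74778507 241.55122857] 312.5625
top collar [ 532.78945923 -236.11058044] [97.87810516 99.04544067]
 mark 42.10891475522421 -0.2369805312738186 -0.32244575768634287 23.0625
 line cent [13.35837248 -7.45805827] angle cent -29.17488111252186 pca -119.45762370467779 sv [586.2733533  174.71581695] 217.625
```

```bash
sed -i 's/m=(v>100)&(R<21)&(R>2)/T=np.degrees(np.arctan2(Y,X)); m=(v>105)\&(im[:,:,2]-im[:,:,0]>8)\&(R<26)\&(abs(T-LA)<35)/; s/^def run/LA=58\ndef run/' fit.py; python3 fit.py
python3 - <<'E'
from meas import *
for n in('scene','top'):
    cv2.imwrite(f'pics/z_{n}.png',rect(dict(np.load(n+'.npz')),104,534,-236.5,40,.15))
E
```

```text
scene collar [ 533.97408295 -237.10767365] [100.49081421 101.43242645]
 mark 41.42830749146967 0.91544256932232 1.2658605765519053 78.4375
 line cent [ 6.70159273 11.50883195] angle cent 59.78775728042234 pca -121.19502734207931 sv [230.17273686  38.80906146] 80.9375
top collar [ 532.78945923 -236.11058044] [97.87810516 99.04544067]
 mark 42.10891475522421 -0.2369805312738186 -0.32244575768634287 23.0625
 line cent [ 8.27758785 12.35005976] angle cent 56.16815695299301 pca -121.16736983789757 sv [218.76982367  46.14779677] 87.625
```

View pics/z_scene.png

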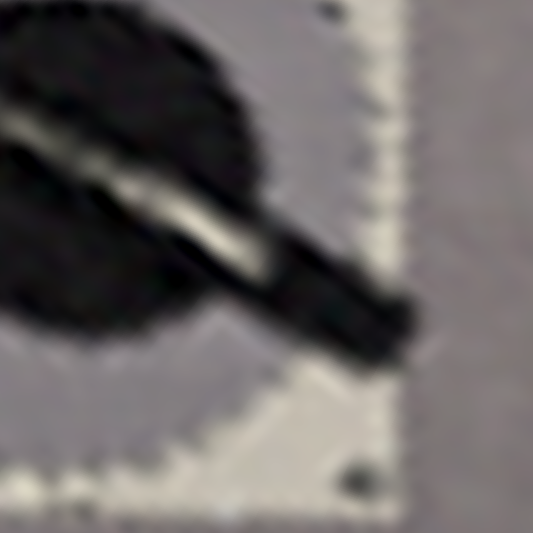

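View pics/z_top.png

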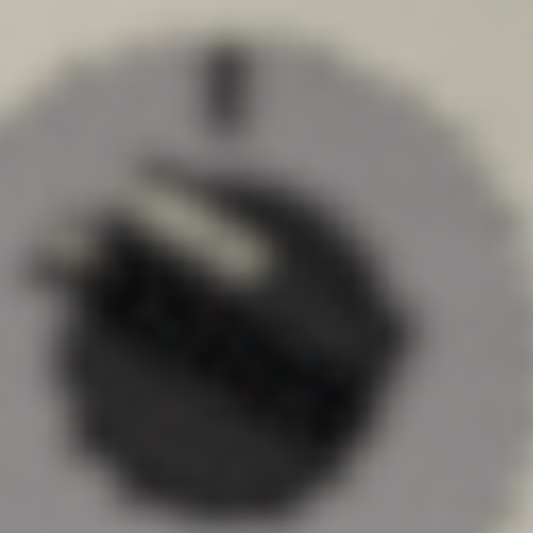

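```bash
python3 - <<'E'
from h import *
o=get_obs();w,x,y,z=o['ee_rot']
from scipy.spatial.transform import Rotation as R
M=R.from_quat([x,y,z,w]).as_matrix();print(M.round(3)); print('jaw deg',np.degrees(np.arctan2(M[1,0],M[0,0])),o['time'])
E
```

```text
[[ 0.452 -0.     0.892]
 [-0.892  0.001  0.452]
 [-0.001 -1.     0.   ]]
jaw deg -63.141769081634024 0.2
```

step_arm(series=[[[0.3, 0.24, 0], [0, 0, 0.25]], [[0.62, 0.48, 0], [0, 0, 0.53]], [[0.62, 0.48, 0], [0, 0, 0.53]], [[0.62, 0.48, 0], [0, 0, 0.53]], [[0.62, 0.48, 0], [0, 0, 0.53]], [[0.62, 0.48, 0], [0, 0, 0.53]], [[0.62, 0.48, 0], [0, 0, 0.53]], [[0.62, 0.48, 0], [0, 0, 0.53]], [[0.62, 0.48, 0], [0, 0, 0.53]], [[0.62, 0.48, 0], [0, 0, 0.53]], [[0.62, 0.48, 0], [0, 0, 0.53]], [[0.3, 0.24, 0], [0, 0, 0.25]]], claw=0.0, newtons=30)

```text
time: 1.2
position: [511.2, -254.9, 238.4]
ee_rot: [0.677, -0.676, 0.206, -0.206]
contact_force: [-0.5, 1.0, -0.6]
finger_gap: 44.5
```

step_arm(series=[[[0.3, 0.24, 0], [0, 0, 0.25]], [[0, 0, 0], [0, 0, 0.25]], [[0, 0, 0], [0, 0, 0]], [[0, 0, 0], [0, 0, 0]]])

```text
time: 1.53
position: [520.6, -248.1, 238.6]
ee_rot: [-0.68, 0.68, -0.193, 0.193]
contact_force: [-0.3, -0.4, 0.4]
finger_gap: 44.2
```

```bash
cat > st.py <<'E'
from h import *
from scipy.spatial.transform import Rotation as R
o=get_obs();w,x,y,z=o['ee_rot'];M=R.from_quat([x,y,z,w]).as_matrix()
print(o['time'],o['position'].round(2),'jaw',np.degrees(np.arctan2(M[1,0],M[0,0])).round(2),'down',M[:,1].round(4),'gap',o['finger_gap'],'F',o['contact_force'].round(2),'T',o['torque'].round(3),'q6',o['joints'][5])
E
python3 st.py
```

```text
1.5333 [ 520.59 -248.13  238.57] jaw -31.69 down [-5.e-04  0.e+00 -1.e+00] gap 44.182128104602256 F [-0.3  -0.36  0.43] T [-0.046 -0.017 -0.002] q6 -0.09455598185064981
```

step_arm(series=[[[0.16, 0.14, -0.4], [0, 0, 0]], [[0.16, 0.15, -0.7], [0, 0, 0]], [[0, 0, -0.7], [0, 0, 0]], [[0, 0, -0.7], [0, 0, 0]], [[0, 0, -0.5], [0, 0, 0]], [[0, 0, 0], [0, 0, 0]], [[0, 0, 0], [0, 0, 0]]])

```text
time: 2.12
position: [533.4, -236.6, 118.8]
ee_rot: [0.68, -0.68, 0.194, -0.193]
contact_force: [0.4, -0.1, 1.1]
finger_gap: 44.1
```

```bash
python3 st.py; python3 - <<'E'
from h import *
c=cam('scene'); i=c['img'][110:230,150:310,::-1]; cv2.imwrite('pics/s2.png',cv2.resize(i,None,fx=4,fy=4,interpolation=2))
E
```

```text
2.1167 [ 533.37 -236.64  118.83] jaw -31.72 down [-9.e-04  5.e-04 -1.e+00] gap 44.13716630327564 F [ 0.44 -0.05  1.06] T [-0.035 -0.044  0.049] q6 -0.06447837645565699
```

View pics/s2.png

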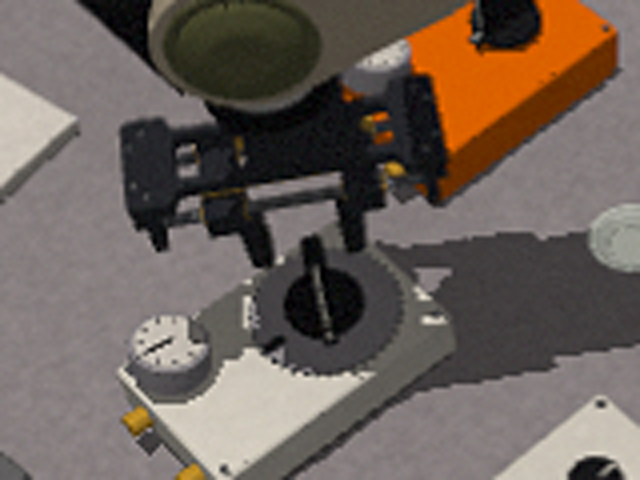

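The fingers straddle the bar, at crop (255,240) and (352,220) with the bar top at (312,240). Now I'll descend and grip.

step_arm(series=[[[0, 0, -0.3], [0, 0, 0]], [[0, 0, -0.4], [0, 0, 0]], [[0, 0, -0.3], [0, 0, 0]], [[0, 0, -0.17], [0, 0, 0]], [[0, 0, 0], [0, 0, 0]], [[0, 0, 0], [0, 0, 0]]])

```text
time: 2.67
position: [534.2, -236.2, 72.6]
ee_rot: [-0.68, 0.68, -0.193, 0.193]
contact_force: [0.2, -0.2, -0.4]
finger_gap: 44.1
```

step_arm(series=[[[0, 0, 0], [0, 0, 0]], [[0, 0, 0], [0, 0, 0]], [[0, 0, 0], [0, 0, 0]], [[0, 0, 0], [0, 0, 0]], [[0, 0, 0], [0, 0, 0]], [[0, 0, 0], [0, 0, 0]], [[0, 0, 0], [0, 0, 0]], [[0, 0, 0], [0, 0, 0]]], claw=-1, newtons=15)

```text
time: 3.33
position: [533.3, -235.5, 72.2]
ee_rot: [0.681, -0.68, 0.193, -0.192]
contact_force: [-5.5, 2.4, 5.4]
finger_gap: 14.0
```

```bash
python3 st.py
```

```text
3.3333 [ 533.31 -235.5    72.21] jaw -31.62 down [-0.002   0.0011 -1.    ] gap 13.9638108064407 F [-5.54  2.42  5.42] T [0.448 0.815 0.13 ] q6 -0.0645029190259981
```

step_arm(series=[[[-0.02, 0.015, 0], [0, 0, 0]], [[-0.02, 0.01, 0], [0, 0, 0]], [[0, 0, 0], [0, 0, 0]], [[0, 0, 0], [0, 0, 0]]])

```text
time: 3.67
position: [533.0, -235.4, 72.3]
ee_rot: [-0.68, 0.681, -0.192, 0.194]
contact_force: [4.3, -2.6, -0.1]
finger_gap: 13.7
```

```bash
python3 st.py
```

```text
3.6667 [ 533.04 -235.38   72.25] jaw -31.64 down [ 0.0019 -0.0012 -1.    ] gap 13.723134602286718 F [ 4.28 -2.57 -0.09] T [-0.422 -0.817  0.053] q6 -0.06464965028895976
```

step_arm(series=[[[0.018, -0.012, 0], [0, 0, 0]], [[0, 0, 0], [0, 0, -0.4]], [[0, 0, 0], [0, 0, -0.8]], [[0, 0, 0], [0, 0, -0.8]], [[0, 0, 0], [0, 0, -0.8]], [[0, 0, 0], [0, 0, -0.8]], [[0, 0, 0], [0, 0, -0.8]], [[0, 0, 0], [0, 0, -0.8]], [[0, 0, 0], [0, 0, -0.8]], [[0, 0, 0], [0, 0, 0]], [[0, 0, 0], [0, 0, 0]]])

```text
time: 4.58
position: [533.2, -235.5, 72.2]
ee_rot: [0.608, -0.608, 0.362, -0.362]
contact_force: [1.1, -0.0, 4.8]
finger_gap: 13.5
```

```bash
python3 st.py
```

```text
4.5833 [ 533.17 -235.49   72.21] jaw -61.53 down [ 1.e-04 -1.e-04 -1.e+00] gap 13.475756560406328 F [ 1.14 -0.03  4.83] T [-0.048 -0.154 -0.069] q6 0.4571260381573825
```

step_arm(series=[[[0, 0, 0], [0, 0, -0.8]], [[0, 0, 0], [0, 0, -0.8]], [[0, 0, 0], [0, 0, -0.8]], [[0, 0, 0], [0, 0, -0.8]], [[0, 0, 0], [0, 0, -0.8]], [[0, 0, 0], [0, 0, -0.8]], [[0, 0, 0], [0, 0, -0.6]], [[0, 0, 0], [0, 0, -0.2]], [[0, 0, 0], [0, 0, 0]], [[0, 0, 0], [0, 0, 0]], [[0, 0, 0], [0, 0, 0]]])

```text
time: 5.5
position: [533.2, -235.6, 72.2]
ee_rot: [-0.502, 0.502, -0.498, 0.498]
contact_force: [0.8, -1.5, 5.3]
finger_gap: 13.7
```

```bash
python3 st.py; python3 - <<'E'
from h import *
for n,(a,b) in dict(scene=(110,150),top=(100,310)).items():
    c=cam(n); i=c['img'][a:a+100,b:b+150,::-1]; cv2.imwrite(f'pics/{n}3.png',cv2.resize(i,None,fx=5,fy=5,interpolation=2))
E
```

```text
5.5 [ 533.17 -235.57   72.22] jaw -89.49 down [ 2.e-04 -2.e-04 -1.e+00] gap 13.714670730043368 F [ 0.84 -1.54  5.28] T [-0.068 -0.123  0.009] q6 0.9450674020062912
```

View pics/scene3.png

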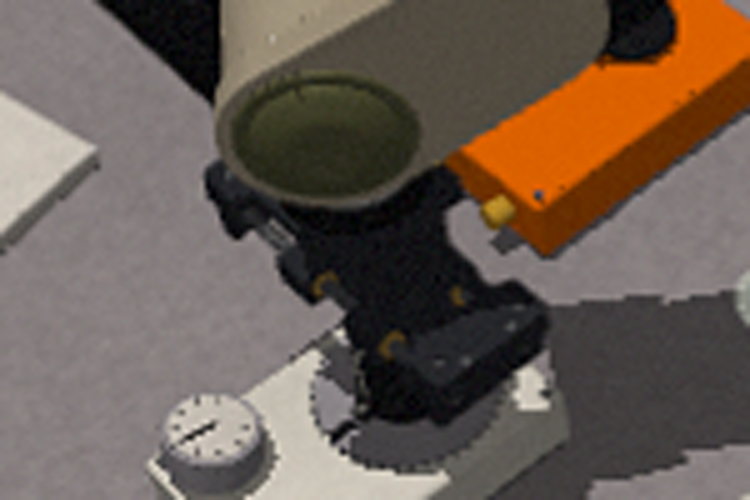

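The gripper hides the knob, so I'll let go, back off, and check the setting before lifting.

step_arm(series=[[[0, 0, 0], [0, 0, 0]], [[0, 0, 0], [0, 0, 0]], [[0, 0, 0], [0, 0, 0]], [[0, 0, 0], [0, 0, 0]], [[0, 0, 0], [0, 0, 0]], [[0, 0, 0.4], [0, 0, 0]], [[0, 0, 0.7], [0, 0, 0]], [[0, 0, 0.7], [0, 0, 0]], [[0, 0, 0.7], [0, 0, 0]], [[0, 0, 0.5], [0, 0, 0]]], claw=-0.1)

```text
time: 6.43
position: [533.4, -235.6, 194.4]
ee_rot: [0.502, -0.502, 0.498, -0.499]
contact_force: [0.4, 0.6, -0.3]
finger_gap: 39.8
```

step_arm(series=[[[-0.3, -0.4, 0], [0, 0, 0]], [[-0.5, -0.7, 0], [0, 0, 0]], [[-0.5, -0.7, 0], [0, 0, 0]], [[-0.5, -0.7, 0], [0, 0, 0]], [[-0.5, -0.7, 0], [0, 0, 0]], [[-0.5, -0.7, 0], [0, 0, 0]], [[-0.4, -0.4, 0], [0, 0, 0]], [[0, 0, 0], [0, 0, 0]], [[0, 0, 0], [0, 0, 0]]])

```text
time: 7.18
position: [404.6, -407.8, 191.7]
ee_rot: [0.501, -0.501, 0.499, -0.499]
contact_force: [1.3, 0.4, -0.2]
finger_gap: 39.9
```

```bash
python3 st.py; python3 meas.py m4 534 -236.5 0; sed -i 's/^LA=58/LA=0/' fit.py; python3 fit.py
```

```text
7.1833 [ 404.56 -407.83  191.73] jaw -89.74 down [-1.e-04  6.e-04 -1.e+00] gap 39.89071961825741 F [ 1.31  0.37 -0.2 ] T [ 0.041 -0.002  0.004] q6 0.57286030635951
scene collar [ 605.46507072 -273.02837372] [ 3.96427345 11.94381714]
 mark nan nan nan 0.0
 line cent [ 1.78492928 -0.72162628] angle cent -22.012914562352066 pca -90.0 sv [0.79056942 0.        ] 0.3125
top collar [ 532.83598328 -236.05815887] [97.91023254 98.40297699]
 mark 40.758398746104724 -0.05026809178041608 -0.07066391545038517 27.8125
 line cent [16.54985588  0.17319384] angle cent 0.5995770528274834 pca 178.75838480454885 sv [191.582003    54.02164953] 89.375fit.py:18: RuntimeWarning: Mean of empty slice.
  print(' mark',X[m].mean(),Y[m].mean(),np.degrees(np.arctan2(Y[m].mean(),X[m].mean())),m.sum()*s*s)
  ret = ret.dtype.type(ret / rcount)
```

View pics/m4_scene.png

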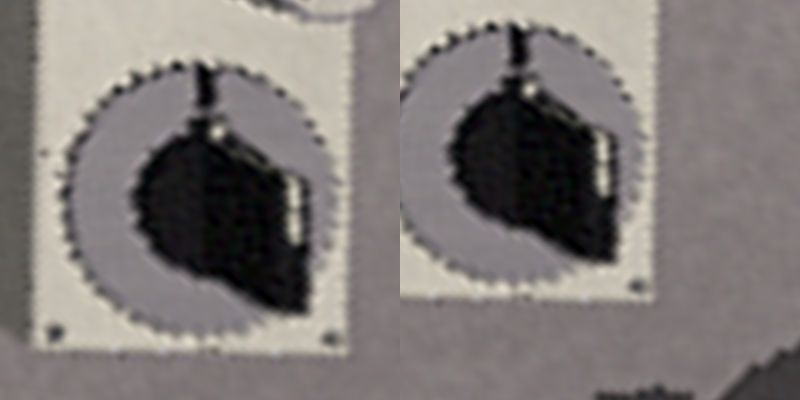

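View pics/m4_top.png

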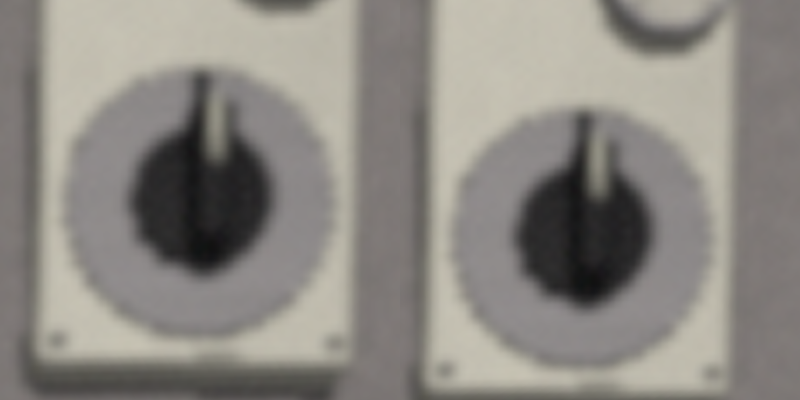

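```bash
cat > mk.py <<'E'
from meas import *
cx,cy=534,-236.5;s=.25;h=75
for n in('scene','top'):
    c=dict(np.load(n+'.npz')); I,J=np.mgrid[0:600,0:600];X0=cx+h-I*s;Y0=cy+h-J*s
    im=rect(c,54,cx,cy).astype(int); d=im[:,:,2]-im[:,:,0]; v=im.max(2)
    R=np.hypot(X0-cx,Y0-cy)
    m=(((d<10)&(v>100)&(v<185)&(R<56))).astype(np.uint8); m=cv2.morphologyEx(m,cv2.MORPH_OPEN,np.ones((7,7)))
    cn=max(cv2.findContours(m,0,1)[0],key=cv2.contourArea)
    p=cv2.convexHull(cn)[:,0].astype(float); P=np.c_[cx+h-p[:,1]*s,cy+h-p[:,0]*s]
    A=np.c_[2*P,np.ones(len(P))]; q=np.linalg.lstsq(A,(P**2).sum(1),rcond=None)[0]; C=q[:2]; print(n,'C',C,'r',np.sqrt(q[2]+C@C))
    e=cv2.fitEllipse(cv2.convexHull(cn))
    for z in(54,56,58):
        g=rect(c,z,cx,cy).max(2).astype(float); X=X0-C[0];Y=Y0-C[1]
        m=(X>38)&(X<47)&(abs(Y)<8); w=np.clip(130-g,0,None)*m
        # linear fit across rows
        print(z,'ang',np.degrees(np.arctan2((w*Y).sum(),(w*X).sum())), 'ycent by x',[ (round(float(x),1),round(float((w*Y)[i].sum()/w[i].sum()),2)) for i in range(0,600,8) for x in [X[i,0]] if 38<x<47])
E
python3 mk.py; python3 - <<'E'
from h import *
for n,(a,b) in dict(scene=(150,195),top=(135,350)).items():
    i=np.load(n+'.npz')['img'][a:a+70,b:b+70,::-1]; cv2.imwrite(f'pics/{n}5.png',cv2.resize(i,None,fx=8,fy=8,interpolation=2))
E
```

```text
scene C [ 533.9023886  -236.26689144] r 50.66259858865593
54 ang -3.464036372398261 ycent by x [(45.1, -2.2), (43.1, -2.41), (41.1, -2.8), (39.1, -2.92)]
56 ang -1.7214034096335613 ycent by x [(45.1, -0.9), (43.1, -1.21), (41.1, -1.6), (39.1, -1.54)]
58 ang 0.04602477936578819 ycent by x [(45.1, 0.36), (43.1, -0.03), (41.1, -0.34), (39.1, -0.05)]
top C [ 532.91838189 -236.07659325] r 50.059197664115686
54 ang -0.7869980948930526 ycent by x [(46.1, -0.93), (44.1, -0.79), (42.1, -0.59), (40.1, -0.3), (38.1, 0.04)]
56 ang -0.5060508904836791 ycent by x [(46.1, -0.72), (44.1, -0.6), (42.1, -0.35), (40.1, -0.1), (38.1, 0.15)]
58 ang -0.20525397639829898 ycent by x [(46.1, -0.45), (44.1, -0.35), (42.1, -0.16), (40.1, 0.08), (38.1, 0.32)]
```

View pics/scene5.png

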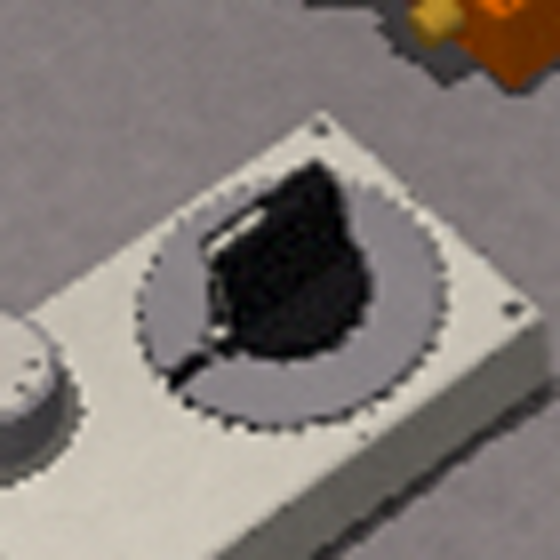

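View pics/top5.png

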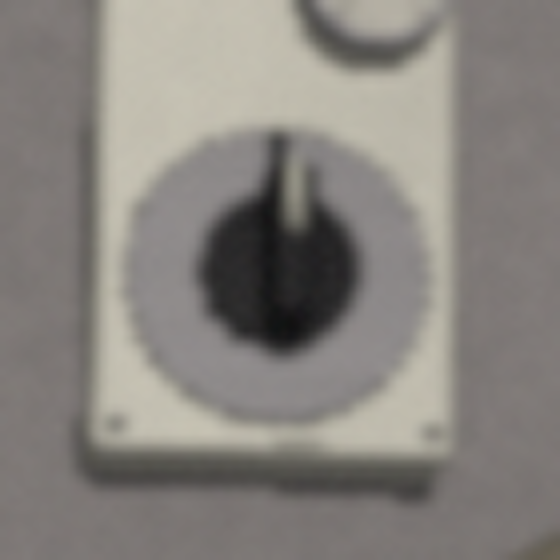

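The pointer is at about +0.4° and the mark at about -0.7°, within 1 to 2° of each other. I'll regrip, trim by about -1°, then lift.

step_arm(series=[[[0.3, 0.4, 0], [0, 0, 0]], [[0.5, 0.7, 0], [0, 0, 0]], [[0.5, 0.7, 0], [0, 0, 0]], [[0.5, 0.7, 0], [0, 0, 0]], [[0.5, 0.7, 0], [0, 0, 0]], [[0.5, 0.7, 0], [0, 0, 0]], [[0.4, 0.4, 0], [0, 0, 0]], [[0, 0, 0], [0, 0, 0]], [[0, 0, 0], [0, 0, 0]]])

```text
time: 8.03
position: [533.9, -233.7, 191.8]
ee_rot: [-0.502, 0.503, -0.498, 0.497]
contact_force: [0.2, -0.8, 0.1]
finger_gap: 39.7
```

```bash
python3 st.py
```

```text
8.0333 [ 533.86 -233.67  191.81] jaw -89.43 down [-2.e-04  0.e+00 -1.e+00] gap 39.65835287484046 F [ 0.19 -0.76  0.07] T [ 0.046 -0.008 -0.066] q6 0.9473972980602261
```

step_arm(series=[[[-0.015, -0.048, -0.3], [0, 0, 0]], [[0, 0, -0.7], [0, 0, 0]], [[0, 0, -0.7], [0, 0, 0]], [[0, 0, -0.6], [0, 0, 0]], [[0, 0, -0.4], [0, 0, 0]], [[0, 0, -0.29], [0, 0, 0]], [[0, 0, 0], [0, 0, 0]], [[0, 0, 0], [0, 0, 0]]])

```text
time: 8.7
position: [532.4, -237.8, 72.7]
ee_rot: [-0.501, 0.501, -0.498, 0.499]
contact_force: [0.6, -0.8, 0.8]
finger_gap: 39.6
```

step_arm(series=[[[0, 0, 0], [0, 0, 0]], [[0, 0, 0], [0, 0, 0]], [[0, 0, 0], [0, 0, 0]], [[0, 0, 0], [0, 0, 0]], [[0, 0, 0], [0, 0, 0]], [[0, 0, 0], [0, 0, 0]], [[0, 0, 0], [0, 0, 0]]], claw=-1, newtons=30)

```text
time: 9.28
position: [532.8, -235.8, 73.1]
ee_rot: [0.502, -0.501, 0.499, -0.498]
contact_force: [-0.6, 9.3, 7.2]
finger_gap: 13.9
```

```bash
python3 st.py
```

```text
9.2833 [ 532.79 -235.83   73.13] jaw -89.61 down [ 3.0e-04  2.3e-03 -1.0e+00] gap 13.914258321402876 F [-0.6   9.27  7.2 ] T [1.485 0.108 0.085] q6 0.9442178810457273
```

step_arm(series=[[[0, 0.038, 0], [0, 0, 0]], [[0, 0, 0], [0, 0, -0.2]], [[0, 0, 0], [0, 0, 0]], [[0, 0, 0], [0, 0, 0]], [[0, 0, 0], [0, 0, 0]]])

```text
time: 9.7
position: [532.8, -235.7, 73.1]
ee_rot: [-0.497, 0.497, -0.503, 0.503]
contact_force: [-1.3, 3.5, 5.7]
finger_gap: 13.9
```

```bash
python3 st.py
```

```text
9.7 [ 532.79 -235.69   73.13] jaw -90.68 down [ 8.e-04  0.e+00 -1.e+00] gap 13.941261826654888 F [-1.32  3.47  5.69] T [0.534 0.23  0.04 ] q6 0.964696869955687
```

step_arm(series=[[[0, 0.01, 0.05], [0, 0, 0]], [[0, 0, 0.07], [0, 0, 0]], [[0, 0, 0.07], [0, 0, 0]], [[0, 0, 0.07], [0, 0, 0]], [[0, 0, 0.07], [0, 0, 0]], [[0, 0, 0.05], [0, 0, 0]], [[0, 0, 0], [0, 0, 0]], [[0, 0, 0], [0, 0, 0]]])

```text
time: 10.37
position: [532.7, -235.6, 87.8]
ee_rot: [-0.497, 0.497, -0.503, 0.503]
contact_force: [3.9, -0.8, -3.8]
finger_gap: 13.8
```

```bash
python3 st.py
```

```text
10.3667 [ 532.68 -235.55   87.82] jaw -90.64 down [ 5.e-04 -3.e-04 -1.e+00] gap 13.762729342447907 F [ 3.93 -0.77 -3.8 ] T [-0.222 -0.562  0.016] q6 0.9646153834294122
```

Lifted about 14.7 mm so far. I'll continue in small steps up to the stop.

step_arm(series=[[[0, 0, 0.03], [0, 0, 0]], [[0, 0, 0.03], [0, 0, 0]], [[0, 0, 0.02], [0, 0, 0]], [[0, 0, 0], [0, 0, 0]], [[0, 0, 0], [0, 0, 0]]])

```text
time: 10.78
position: [532.6, -235.6, 90.7]
ee_rot: [-0.497, 0.497, -0.503, 0.503]
contact_force: [4.5, -2.0, -5.5]
finger_gap: 13.7
```

step_arm(series=[[[0, 0, 0.03], [0, 0, 0]], [[0, 0, 0.03], [0, 0, 0]], [[0, 0, 0], [0, 0, 0]], [[0, 0, 0], [0, 0, 0]]])

```text
time: 11.12
position: [532.4, -235.4, 91.5]
ee_rot: [0.497, -0.497, 0.503, -0.503]
contact_force: [9.5, -3.8, -19.0]
finger_gap: 13.4
```

```bash
python3 st.py
```

```text
11.1167 [ 532.44 -235.42   91.47] jaw -90.65 down [-5.e-04  6.e-04 -1.e+00] gap 13.377653908005897 F [  9.51  -3.8  -19.  ] T [-0.794 -1.626  0.028] q6 0.9645346675915907
```

step_arm(series=[[[0, 0, 0], [0, 0, 0]], [[0, 0, 0], [0, 0, 0]], [[0, 0, 0], [0, 0, 0]], [[0, 0, 0], [0, 0, 0]], [[0, 0, 0], [0, 0, 0]], [[0, 0, 0], [0, 0, 0]], [[0, 0, 0.4], [0, 0, 0]], [[0, 0, 0.7], [0, 0, 0]], [[0, 0, 0.7], [0, 0, 0]], [[0, 0, 0.7], [0, 0, 0]], [[0, 0, 0.4], [0, 0, 0]]], claw=-0.1)

```text
time: 12.03
position: [533.0, -235.8, 212.5]
ee_rot: [-0.497, 0.497, -0.501, 0.504]
contact_force: [0.1, 0.0, 0.5]
finger_gap: 39.8
```

step_arm(series=[[[-0.3, -0.4, 0], [0, 0, 0]], [[-0.5, -0.7, 0], [0, 0, 0]], [[-0.5, -0.7, 0], [0, 0, 0]], [[-0.5, -0.7, 0], [0, 0, 0]], [[-0.5, -0.7, 0], [0, 0, 0]], [[-0.5, -0.7, 0], [0, 0, 0]], [[-0.4, -0.4, 0], [0, 0, 0]], [[0, 0, 0], [0, 0, 0]], [[0, 0, 0], [0, 0, 0]]])

```text
time: 12.78
position: [404.0, -407.9, 209.1]
ee_rot: [0.497, -0.497, 0.503, -0.503]
contact_force: [0.1, -0.1, -0.1]
finger_gap: 39.8
```

```bash
python3 st.py; cp scene.npz scene_dn.npz; cp top.npz top_dn.npz; python3 - <<'E'
from fit import *
run(534,-236.5,18,True)
for n in('scene','top'):
    a=dict(np.load(n+'_dn.npz'));b=dict(np.load(n+'.npz'))
    # bar-top depth: before / after -> world z of dark pixels
    for c,zz in((a,104),(b,122)):
        uv=proj(c,[[533.5+t,-236,zz] for t in range(-20,12,2)])
        P=atdepth(c,[(round(u),round(v)) for u,v in uv]); print(n,zz,'median z',np.median(P[:,2]).round(1),P[:,2].round(0))
w=[]
for n,(y,x) in dict(scene=(140,190),top=(130,345)).items():
    w.append(cv2.resize(np.load(n+'.npz')['img'][y:y+80,x:x+80,::-1],(400,400),interpolation=2))
cv2.imwrite('pics/f6.png',np.hstack(w))
E
```

```text
12.7833 [ 403.98 -407.85  209.13] jaw -90.75 down [ 0.e+00  3.e-04 -1.e+00] gap 39.79592353861061 F [ 0.07 -0.11 -0.09] T [ 0.007 -0.005 -0.015] q6 0.5895645126242564
scene collar [ 534.04285431 -236.95533752] [100.50899506 101.60530853]
 mark 41.46605257350906 0.8037180912156819 1.1103996230333661 77.1875
 line cent [15.80178432 -2.1323402 ] angle cent -7.685240411268544 pca 166.4315839707799 sv [298.0842761  105.11354344] 105.5
top collar [ 532.76817322 -236.15312195] [98.0205307 98.6499176]
 mark 40.50777833931999 -1.3388042339954134 -1.8929678033927042 54.1875
 line cent [16.46359211  0.16607121] angle cent 0.5779332093854753 pca 178.89589377178538 sv [163.46594609  28.61007329] 59.125
scene 104 median z 105.0 [ 106.  106.  106.  108.  104.  102.  105. 1051.  104.  104.  105.  105.
  105.  105.  105.  105.]
scene 122 median z 121.9 [122. 120. 121. 121. 123. 123. 122. 121. 123. 120. 123. 123. 126. 119.
 120. 122.]
top 104 median z 104.4 [103. 103. 103. 104. 104. 104. 104. 106. 105. 105. 108. 105. 106. 101.
 101. 108.]
top 122 median z 123.1 [121. 121. 121. 117. 124. 124. 121. 129. 122. 122. 127. 119. 124. 124.
 126. 126.]
```

View pics/f6.png

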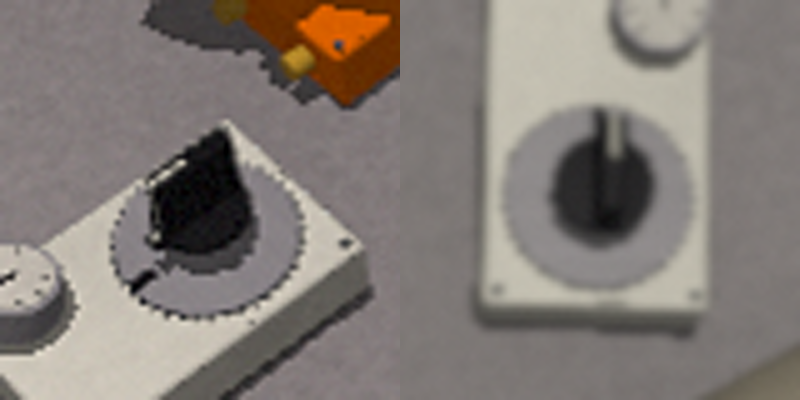

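The picture shows the bar raised, with its nose pointing at the mark: scene nose about (155,240), mark (143,283); top line (615,135), mark (598,115), offset by height parallax. The bar top is now at about 122 mm, up from 104 mm, so it's at the stop.

```bash
python3 -c "
from h import *
print(r.finish_job())"
```

```text
the job is handed in; nothing more can be done
None
```

The white regulator's knob is set to the mark, pulled up to its stop and released, and the job is handed in. It took about 13 s of the 35 s allowed.

I gripped the bar knob while it was down and turned it about 58° clockwise. I then let go to check it, gripped it again, trimmed it by about 1° and pulled it straight up. It stopped after 18.4 mm, with the pull rising to 19 N. After that I let go and moved the gripper well clear.

- **Lift:** by depth, the bar's top went from about 104.5 mm to 122–123 mm, which matches the 18 mm stroke.
- **Pointer:** in the gripper's last hold it was at about -0.7°, and the top camera's line direction afterwards gave -1.1°.
- **Mark:** most estimates put it between -2° and +1°, around -0.7°, so the pointer should be within 1–2° of it.
- **Checks that disagreed:** the last scene-camera reading of the pointer line gave -7.7° to -13.6°. I put that down to bright case pixels picked up behind the line and did not use it. Single readings of the mark differed by up to about 3° between the two cameras.

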